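# Inspect a stamping die with the loupe

## Robot

A 6-joint arm with a two-finger parallel gripper is mounted at the origin on the work surface. World frame = base frame: x ahead of the robot, y to its left, z up, the work surface at z = 0. Lengths are in m, angles in rad, forces in N, time in s.
With the tool pointing down it reaches from about 0.325 to 0.775 m from the base axis. Payload 9.3 kg.
Tool frame: the origin (TCP) lies midway between the tips of the shut fingers; the grasp point (between the pads) lies 19 mm behind it; z points along the fingers, y is the line along which they close (so a half turn about z gives the same grasp; the last joint's range is limited). The gripper opens to 85 mm and grips with 20 to 120 N. Pads are 22 mm wide; open, the fingers measure 114 mm over their backs; the gripper's body (76 mm by 85 mm) begins 54 mm behind the grasp point. The pads swing forward as they close: fully open they stand 13 mm farther back than shut.
Start: joints at [1.096, 0.259, 0.021, 1.334, 0, 1.418], TCP at [0.174, 0.522, 0.231] pointing down, gripper open.
Joint ranges: [-3.04, 3.04], [-0.91, 1.82], [-1.04, 1.36], [-1.92, 1.95], [-1.52, 1.45], [-3.14, 3.14]. Speed limits (rad/s): [2.22, 2.22, 2.79, 3.14, 3.14, 3.14].

## Interface

Orientations are given as a rotation vector (axis times angle).
In Python, from bench import robot gives the robot as it stands.
- The arm moves only by the tool carry_out, never from a script. Its argument "commands" is text: rows parted by semicolons, each of 7 numbers parted by spaces: the turn, a rotation vector about the tool's x, y, z in rad, then the shift along the tool's x, y, z in mm, then the opening, from 0 (shut) to 1 (fully open). A call has 1 to 8 rows; each row shifts and turns the commanded pose from where the row before left it, along the tool's axes as they then stand; what a row does not reach is not made up. A row lasts 1/8 s, in which the tool goes at most 62.5 mm and 10.7 degrees, less where a joint would pass 70% of its speed; a pose out of reach is approached as far as the arm can. A call with a gripper value outside its range is refused whole. The fingers move at their own pace and stop on an object; "grip_force" is the grip in N (left out, the last holds). Time passes only in rows, so rows that do not move let the fingers close. It gives the time, the measured TCP pose, the force, the opening and the grip force at its end, in the units of the state.
- robot.sense(): the state, without advancing time (a new reading comes with each control period).
- robot.capture(name): name is "scene" or "top" or "wrist"; returns the picture (384x512x3 uint8, blue, green, red); there is no depth.
- robot.camera_info(name): a dict with "intrinsics" (3x3 intrinsics, pixels), "R" (3x3) and "t" (3): a world point X has camera coordinates R X + t. Camera axes: x right, y down, z forward; pixel columns grow to the right and rows downward; lengths in m; the calibration is good to about 2 mm. A picture is of the moment at which its call begins: read the wrist's pose just before it. camera_info takes no time and is no camera call; for the wrist camera it gives the pose at the moment of the call.
- robot.finish_job(): hands the job in; it is judged then, once.
The state is a dict: "time_s": time; "q": joint angles; "dq": joint speeds; "joint_torque": joint torques, N m; "ee_pos": TCP position; "orientation": TCP orientation; "force": force on the tool from outside, world axes, zero at the start; "moment": the same for the moment, N m; "grip_width": finger opening in m; "finger_force": force on a finger pad.
Only numpy, scipy, OpenCV 4.12 (cv2) and the standard library are available. Lean on these libraries where they do the work, as an engineer would, in place of code of your own. Each camera call takes 0.05 s, during which the arm holds its last target. There are 200 camera calls.

## Task

First lift the wooden lid off the white pot by its knob and leave it lying flat, knob up, in the middle of the cork pad. Then take the loupe off its rest by the handle and finish while holding it still and level over the pot, the lens centred above the brass die inside and level with the orange pointer on the post, touching nothing but your gripper. Do not disturb the die, the pointer or the other things on the bench, and do not let go of the loupe at the end.

Things in the scene. Friction and masses are not known exactly. Their poses are not given: they have to be found in the camera images.
- station: fixed stand: dark steel base plate (155 x 100 x 8 mm) with a white round pot (outer diameter 90, inner 80, rim at height 60, inner floor at 14) and, 82 mm from the pot's axis along the stand's +x, an upright steel post 10 thick, 219 high. Origin: on the table, on the pot's axis; z up. The post is on the side away from the robot, give or take 35 degrees
- focus_mark (a point): tip, at mid-thickness, of the orange pointer (4 mm thick) on the orange collar (22 across, 16 high) clamped on the stand's post. It points from the post to the pot's axis and ends 50 mm short of it. Its height, 105 to 175 mm above the table, varies from job to job: it marks the height for the lens. The collar slides if pushed with over 3 N
- lid: loose wooden lid on the pot, 0.12 to 0.2 kg: a flange 92 mm across and 8 thick over a plug 74 mm across and 6 deep that sits in the pot's mouth with 3 mm play all round; dark knob on top, 24 mm in diameter and 30 high. Origin: centre of the plug's underside; z up. On the pot the origin is at height 54, the flange's top at 68, the knob's top at 98
- lid_knob (a point): centre of the top of the lid's knob, 44 mm above the lid's origin
- die: the part to inspect: loose brass disc 28 mm across and 10 high with a raised motif, lying on the floor of the pot up to 17 mm off the pot's axis, hidden until the lid is off (its pose is given all the same). Origin: centre of its underside
- pad: fixed cork pad, 130 x 130 x 5 mm, flat on the table, to the left or the right of the stand. Origin: centre of its underside; its top is at height 5
- rest: fixed loupe rest, on the other side of the stand than the pad: brown base 180 x 60 x 8 mm, two light wooden blocks: one 40 to 54 mm behind the origin under the handle's rear (top at height 40, with 7 mm high cheeks beside the handle), one 76 to 104 mm ahead under the lens ring (top at 44). Free for fingers between. Origin: on the table under the loupe's grip point; +x as the loupe's
- loupe: loose loupe lying level on the rest, 0.1 to 0.17 kg: dark handle 16 mm wide, 18 high, from 60 behind to 35 ahead of the origin, then a steel lens ring 72 across, 10 thick. Origin: the grip point, on the handle's centre line near the centre of mass; +x along the handle to the lens, z up. On the rest it is 49 mm above the table, +x pointing away from the robot, give or take 25 degrees
- lens (a point): centre of the loupe's lens, at mid-thickness, 75 mm along the loupe's +x from its origin and on the same level
- glue_bottle: bystander, leave alone: lime green squeeze bottle with a thin nozzle, 52 across, 120 tall mm. Origin on its underside
- rivet_jar: bystander, leave alone: small glass jar with a steel cap, 50 across, 60 tall mm. Origin on its underside
- spool: bystander, leave alone: red spool, 36 across, 40 tall mm. Origin on its underside
- edge_block: bystander, leave alone: light wooden block 70 x 35 x 22 mm. Origin on its underside
- mallet: bystander, leave alone: hammer lying at the right side of the table
- knife: bystander, leave alone: orange closed-body knife lying flat at the left side, 165 x 22 x 12 mm. Origin on its underside
Not all that is in view belongs to the job. What is shaped like the station but purple is not meant.

How it is judged:
By the outcome, as a careful person would: the job done as asked, in the order asked, and still so for the second after the job is handed in, while the arm keeps its last pose, push and grip.
It also fails if it takes over 62 s, if anything falls off the work surface, if the arm or the gripper's body presses on something with over 40 N, if the wrist force passes 120 N, or if a joint passes its speed limit or range.

## Working session

There is one attempt and no reset: what is moved stays moved. The work goes in short steps, Python scripts to look and compute and a tool call to move; the robot and the scene stay as the last step left them, time stands still between calls to the robot, and variables do not carry over. Pictures are saved under pics/ and viewed, at most 10 in all, crops included, and the job is handed in when it is done.

Besides the shell and the picture viewer there is one more tool, called after "Call:" as name(argument=value, ...) on one line, values as JSON. carry_out: Moves the arm, as the interface text tells. Its arguments: {"type":"object","properties":{"commands":{"type":"string"},"grip_force":{"type":"number"}},"required":["commands"]}

```bash
mkdir -p pics; python3 - <<'E'
from bench import robot
import cv2,numpy as np
s=robot.sense(); print(s)
a=robot.capture("scene");b=robot.capture("top")
cv2.imwrite("pics/scene0.png",a);cv2.imwrite("pics/top0.png",b)
for n in("scene","top"):
    c=robot.camera_info(n);print(n,c)
cv2.imwrite("pics/both_scene.png",cv2.resize(a,(800,600),interpolation=cv2.INTER_CUBIC))
cv2.imwrite("pics/both_top.png",cv2.resize(b,(800,600),interpolation=cv2.INTER_CUBIC))
E
```

```text
{'time_s': 0.0, 'q': array([ 1.09639590e+00,  2.59131015e-01,  2.07794703e-02,  1.33369365e+00,
       -2.04426951e-05,  1.41819782e+00]), 'dq': array([ 0.00043755, -0.0003852 ,  0.00108441, -0.00076312, -0.0002218 ,
        0.0004582 ]), 'joint_torque': array([-2.36112843e-03, -5.55648208e+01,  3.44524240e+01,  1.40418138e-02,
       -3.76569578e-04,  2.83572696e-06]), 'ee_pos': array([0.17383355, 0.52151452, 0.23070637]), 'orientation': array([-5.03248298e-01, -3.10065226e+00,  1.87579223e-03]), 'force': array([-0.94658754, -0.56227447, -0.86167346]), 'moment': array([-0.00082951,  0.00986509, -0.05400834]), 'finger_force': 0.0, 'grip_width': 0.08528368165280148}
scene {'intrinsics': array([[467.57649026,   0.        , 258.95871293],
       [  0.        , 467.57649026, 187.74555118],
       [  0.        ,   0.        ,   1.        ]]), 'R': array([[-0.69659649,  0.71731425, -0.01461524],
       [ 0.58916436,  0.56028544, -0.58220751],
       [-0.40943704, -0.41417449, -0.81290885]]), 't': array([ 0.32641383, -0.22197412,  1.64163421])}
top {'intrinsics': array([[398.70638139,   0.        , 253.11216943],
       [  0.        , 398.70638139, 191.02476848],
       [  0.        ,   0.        ,   1.        ]]), 'R': array([[ 0.01355958, -0.99968761, -0.02099576],
       [-0.98192482, -0.00934837, -0.18904036],
       [ 0.18878503,  0.02317957, -0.98174484]]), 't': array([0.01660043, 0.47189623, 1.36835793])}
```

View pics/both_scene.png

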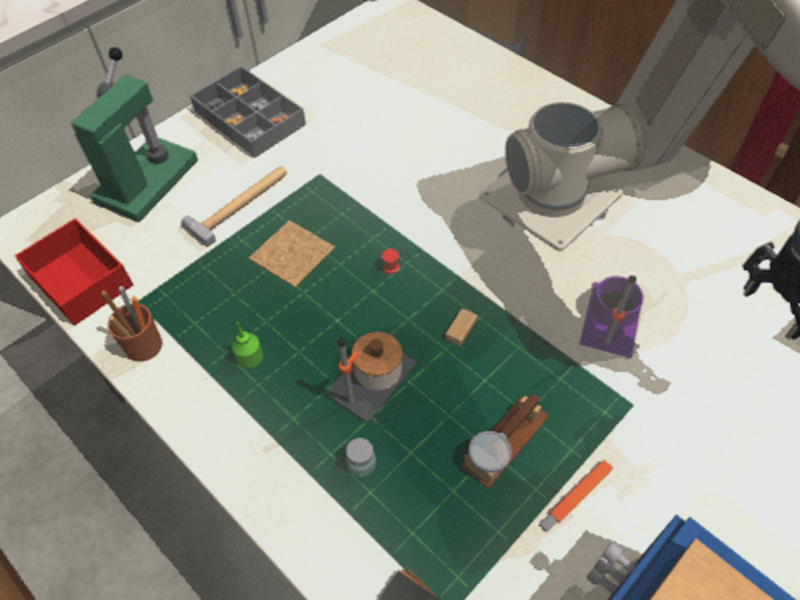

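View pics/both_top.png

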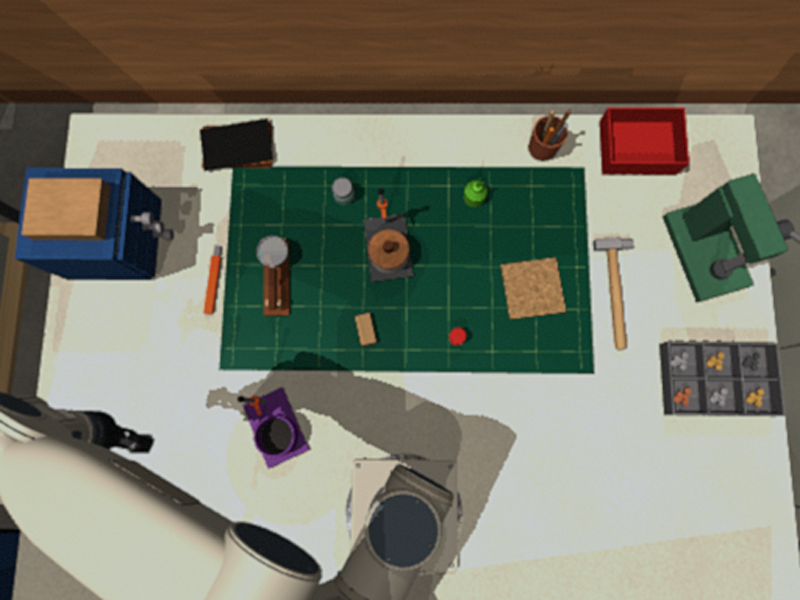

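The job's pot is the white one with the wooden lid, at about (388,250) in the top view and (377,360) in the scene view. The purple one, at (277,437) and (615,310), is the decoy. The pad is at (533,288) in the top view and the loupe at (275,270), with its lens at (272,250). Next I'll view close crops.

```bash
python3 - <<'E'
import cv2,numpy as np
a=cv2.imread("pics/scene0.png");b=cv2.imread("pics/top0.png")
def crop(im,x,y,w,h,k,n):
    c=cv2.resize(im[y:y+h,x:x+w],None,fx=k,fy=k,interpolation=cv2.INTER_CUBIC)
    for i in range(0,w,20): cv2.putText(c,str(x+i),(i*k,10),0,.35,(255,255,255),1);cv2.line(c,(i*k,12),(i*k,18),(255,255,255),1)
    for i in range(20,h,20): cv2.putText(c,str(y+i),(0,i*k+4),0,.35,(255,255,255),1);cv2.line(c,(24,i*k),(30,i*k),(255,255,255),1)
    cv2.imwrite(n,c)
crop(b,140,110,160,110,5,"pics/ct.png")
crop(a,200,205,160,115,5,"pics/cs.png")
# pad segmentation
h=cv2.cvtColor(b,cv2.COLOR_BGR2HSV)
sub=np.zeros(b.shape[:2],np.uint8);sub[155:215,310:370]=1
m=((h[...,0]>8)&(h[...,0]<25)&(h[...,2]>110)).astype(np.uint8)*sub
n,l,st,ce=cv2.connectedComponentsWithStats(m);i=1+np.argmax(st[1:,4]);print("pad",st[i],ce[i])
cn,_=cv2.findContours((l==i).astype(np.uint8),0,2);r=cv2.minAreaRect(max(cn,key=len));print(r,cv2.boxPoints(r))
E
cat > h.py <<'E'
import numpy as np,cv2
from bench import robot
def ray(n,u,v,info=None):
    c=info or robot.camera_info(n);R=c["R"];t=c["t"]
    d=R.T@np.linalg.solve(c["intrinsics"],[u,v,1.]);return -R.T@t,d
def atz(n,u,v,z,info=None):
    o,d=ray(n,u,v,info);return o+d*(z-o[2])/d[2]
def proj(n,X,info=None):
    c=info or robot.camera_info(n);p=c["intrinsics"]@(c["R"]@np.asarray(X,float)+c["t"]);return p[:2]/p[2]
def tri(obs):
    A=np.zeros((3,3));b=np.zeros(3)
    for o,d in obs:
        d=d/np.linalg.norm(d);P=np.eye(3)-np.outer(d,d);A+=P;b+=P@o
    x=np.linalg.solve(A,b)
    return x,[np.linalg.norm((np.eye(3)-np.outer(d,d)/(d@d))@(x-o)) for o,d in obs]
E
```

```text
pad [ 321  165   41   39 1277] [340.79483164 184.10023493]
((340.8699645996094, 184.08999633789062), (35.49676513671875, 36.769554138183594), 81.8698959350586) [[320.15994 169.12   ]
 [356.55997 163.91998]
 [361.58    199.06   ]
 [325.17996 204.26001]]
```

View pics/ct.png

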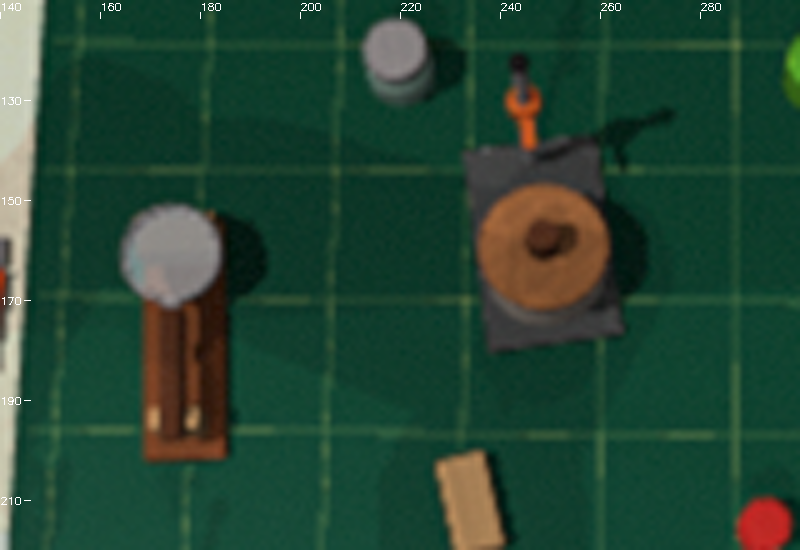

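View pics/cs.png

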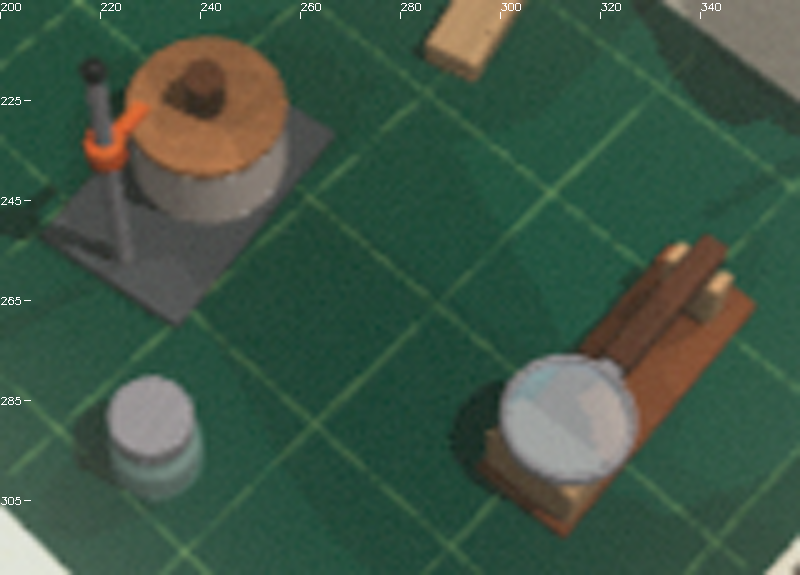

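```bash
python3 - <<'E'
from h import *
np.set_printoptions(precision=4,suppress=True)
def both(name,t,s,z):
    print(name,"top",atz("top",*t,z),"scene",atz("scene",*s,z),"tri",*tri([ray("top",*t),ray("scene",*s)]))
T=lambda x,y:(140+x/5-.4,110+y/5-.4)
S=lambda x,y:(200+x/5-.4,205+y/5-.4)
both("flange",T(544,246),S(206,106),.068)
both("knob",T(544,237),S(205,75),.098)
both("tip",T(531,146),S(145,108),.14)
both("posttop",T(518,62),S(93,68),.219)
print("postbase",atz("scene",*S(125,262),.008))
both("lens",T(172,254),S(568,419),.054)
both("handle rear",T(173,436),S(712,240),.058)
print("handle near neck",atz("top",*T(173,310),.058))
print("pad",atz("top",340.6,183.9,.005),[atz("top",*p,.005)[:2] for p in [(320.2,169.1),(356.6,163.9),(361.6,199.1),(325.2,204.3)]])
print("baseplate",[atz("top",*T(*p),.008)[:2] for p in [(466,152),(600,138),(622,334),(490,352)]])
print("restbase",[atz("top",*T(*p),.008)[:2] for p in [(145,460),(228,460),(220,212)]], [atz("scene",*S(*p),.008)[:2] for p in [(755,303),(563,535)]])
E
```

```text
flange top [0.5834 0.0398 0.068 ] scene [0.5861 0.0435 0.068 ] tri [0.5844 0.0405 0.0628] [np.float64(0.0006986148463376472), np.float64(0.000698614846337591)]
knob top [0.5815 0.0388 0.098 ] scene [0.584  0.0426 0.098 ] tri [0.5824 0.0396 0.093 ] [np.float64(0.0007931574398790051), np.float64(0.0007931574398789899)]
tip top [0.6335 0.0471 0.14  ] scene [0.6374 0.0541 0.14  ] tri [0.6352 0.0487 0.1317] [np.float64(0.0016283875617037), np.float64(0.0016283875617036279)]
posttop top [0.6636 0.0528 0.219 ] scene [0.6683 0.0566 0.219 ] tri [0.666  0.0532 0.2125] [np.float64(6.918426421277305e-05), np.float64(6.918426421268607e-05)]
postbase [0.6676 0.0563 0.008 ]
lens top [0.5793 0.3075 0.054 ] scene [0.5833 0.3114 0.054 ] tri [0.5809 0.3095 0.047 ] [np.float64(0.00045363037667671706), np.float64(0.0004536303766766322)]
handle rear top [0.4459 0.2991 0.058 ] scene [0.45   0.3014 0.058 ] tri [0.447  0.3002 0.0522] [np.float64(0.0002064231564518174), np.float64(0.00020642315645175104)]
handle near neck [0.537  0.3038 0.058 ]
pad [ 0.5089 -0.2955  0.005 ] [array([ 0.5638, -0.2224]), array([ 0.5845, -0.3561]), array([ 0.4534, -0.3694]), array([ 0.4331, -0.238 ])]
baseplate [array([0.6722, 0.1015]), array([0.6838, 0.0015]), array([ 0.5338, -0.0162]), array([0.5194, 0.0803])]
restbase [array([0.4367, 0.3299]), array([0.4373, 0.2693]), array([0.6244, 0.2839])] [array([0.4395, 0.3319]), array([0.6175, 0.3417])]
```

Call:
carry_out(commands="0 0 -0.16 0 0 -23 1; 0 0 -0.16 0 0 -23 1; 0 0 -0.16 0 0 -23 1; 0 0 0 -27 -45 0 1; 0 0 0 -27 -45 0 1; 0 0 0 -27 -45 0 1; 0 0 0 -27 -45 0 1; 0 0 0 -27 -45 0 1")

```text
time_s: 1.1
ee_pos: [0.3434, 0.3194, 0.3001]
orientation: [0.249, -3.132, 0.0]
force: [0.7, 0.2, 0.3]
grip_width: 0.0854
finger_force: 0.0
```

Call:
carry_out(commands="0 0 0 -27 -45 0 1; 0 0 0 -27 -45 0 1; 0 0 0 -27 -45 0 1; 0 0 0 -27 -45 0 1; 0 0 0 -27 -45 0 1; 0 0 0 -27 -45 0 1; 0 0 0 -27 -45 0 1; 0 0 0 0 0 0 1")

```text
time_s: 2.1
ee_pos: [0.5806, 0.0367, 0.2985]
orientation: [0.242, -3.13, 0.0]
force: [-1.0, -0.6, -0.1]
grip_width: 0.0856
finger_force: 0.0
```

```bash
cat >> h.py <<'E'
from scipy.spatial.transform import Rotation as Ro
def todo(pos,ang):
    "tool-frame turn about z (rad) to tool-y azimuth ang(deg), residual tilt, then shift in the new tool frame (mm)"
    s=robot.sense();R=Ro.from_rotvec(s["orientation"]).as_matrix();a=np.radians(ang)
    y=np.array([np.cos(a),np.sin(a),0]);z=np.array([0,0,-1.]);G=np.c_[np.cross(y,z),y,z]
    print("tcp",s["ee_pos"].round(4),"t",round(s["time_s"],2),"F",s["force"].round(1),"w",round(s["grip_width"],4),"ff",s["finger_force"])
    print(" turn",Ro.from_matrix(R.T@G).as_rotvec().round(4),"then shift mm",(G.T@(np.array(pos)-s["ee_pos"])*1000).round(1))
def shot(n,name,k=None):
    c=robot.camera_info(n);im=robot.capture(n);cv2.imwrite(f"pics/{name}.png",im);np.savez(f"pics/{name}.npz",**c);return im,c
def big(im,n,x=0,y=0,w=512,h=384,k=1.5):
    c=cv2.resize(im[y:y+h,x:x+w],None,fx=k,fy=k,interpolation=cv2.INTER_CUBIC)
    for i in range(0,w,40): cv2.putText(c,str(x+i),(int(i*k),10),0,.35,(255,255,255),1)
    for i in range(40,h,40): cv2.putText(c,str(y+i),(0,int(i*k)+4),0,.35,(255,255,255),1)
    cv2.imwrite(f"pics/{n}.png",c)
E
python3 - <<'E'
from h import *
np.set_printoptions(precision=4,suppress=True)
todo([.584,.0415,.20],99)
im,c=shot("wrist","w1");print(c,robot.sense()["q"])
big(im,"w1b")
for X in ([.584,.0415,.098],[.584,.0415,.068],[.634,.0493,.137]):print(proj("wrist",X,c))
E
```

```text
tcp [0.5806 0.0367 0.2985] t 2.1 F [-1.  -0.6 -0.1] w 0.0856 ff 0.0
 turn [ 0.0002 -0.0023 -0.0026] then shift mm [-4.1  4.2 98.5]
{'intrinsics': array([[330.8536,   0.    , 254.1049],
       [  0.    , 330.8536, 193.5843],
       [  0.    ,   0.    ,   1.    ]]), 'R': array([[-0.154 ,  0.9881, -0.0003],
       [ 0.9501,  0.1482,  0.2744],
       [ 0.2712,  0.042 , -0.9616]]), 't': array([ 0.0534, -0.6103,  0.2835])} [-0.0787  0.3065  0.2592  1.5257  0.0001 -0.2343]
[258.2788 172.3882]
[257.9692 166.803 ]
[258.5738 231.1416]
```

View pics/w1b.png

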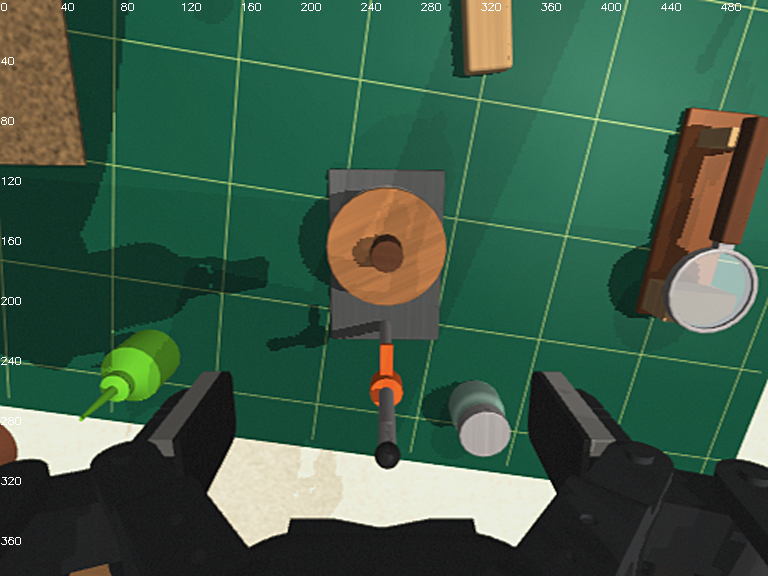

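The wrist view shows the knob top at (257.3,168), the flange centre at (257.7,163.7), the pointer tip at about (257.3,230), the collar at (257.5,260) and the post top at (258,303).

```bash
python3 - <<'E'
from h import *
np.set_printoptions(precision=4,suppress=True)
c=dict(np.load("pics/w1.npz"))
W=lambda x,y:((x+.5)/1.5-.5,(y+.5)/1.5-.5)
print("knob",atz("wrist",*W(386,253),.098,c),"flange",atz("wrist",*W(386.5,245.5),.068,c))
print("post",atz("wrist",*W(387,455),.219,c))
for z in(.125,.13,.135,.14):print("tip",z,atz("wrist",*W(386,345),z,c))
T=lambda x,y:(140+x/5-.4,110+y/5-.4)
S=lambda x,y:(200+x/5-.4,205+y/5-.4)
print("tip3",*tri([ray("top",*T(531,146)),ray("wrist",*W(386,345),c),ray("scene",*S(145,108))]))
print("tipWT",*tri([ray("top",*T(531,146)),ray("wrist",*W(386,345),c)]))
print("post3",*tri([ray("top",*T(518,62)),ray("wrist",*W(387,455),c),ray("scene",*S(93,68))]))
print("knob3",*tri([ray("top",*T(544,237)),ray("wrist",*W(386,253),c),ray("scene",*S(205,75))]))
print("lens",atz("wrist",*W(711,289),.054,c))
E
```

```text
knob [0.5801 0.0397 0.098 ] flange [0.5803 0.0404 0.068 ]
post [0.6595 0.0518 0.219 ]
tip 0.125 [0.6377 0.0486 0.125 ]
tip 0.13 [0.6357 0.0482 0.13  ]
tip 0.135 [0.6337 0.0479 0.135 ]
tip 0.14 [0.6316 0.0475 0.14  ]
tip3 [0.6351 0.0485 0.1314] [np.float64(0.0015300600694905955), np.float64(0.0003393781989470497), np.float64(0.0017476617280483425)]
tipWT [0.6399 0.0485 0.1198] [np.float64(0.0005425314741305621), np.float64(0.0005425314741305282)]
post3 [0.6656 0.0529 0.2113] [np.float64(0.0008709064600469453), np.float64(0.0007752346259624208), np.float64(0.00025555573077355617)]
knob3 [0.582  0.0396 0.0926] [np.float64(0.0012252517148705147), np.float64(0.0008667046174859689), np.float64(0.0004431944958551369)]
lens [0.5777 0.3056 0.054 ]
```

Call:
carry_out(commands="0 0 0 -1 3 40 0.8; 0 0 0 0 0 50 0.7; 0 0 0 0 0 50 0.7; 0 0 0 0 0 40 0.7; 0 0 0 0 0 30 0.7; 0 0 0 0 0 10 0.7; 0 0 0 0 0 4 0.7; 0 0 0 0 0 0 0.7")

```text
time_s: 3.15
ee_pos: [0.5799, 0.0429, 0.0773]
orientation: [-0.249, 3.13, -0.0]
force: [-0.9, -0.1, 0.2]
grip_width: 0.0597
finger_force: 0.0
```

```bash
python3 - <<'E'
from h import *
todo([.581,.040,.073],99)
E
```

```text
tcp [0.5799 0.0429 0.0773] t 3.15 F [-0.9 -0.1  0.2] w 0.0597 ff 0.0
 turn [-0.0003  0.0014  0.0015] then shift mm [-0.6 -3.   4.3]
```

Call:
carry_out(commands="0 0 0 -1 -3 3 0.7; 0 0 0 0 0 0 0.2; 0 0 0 0 0 0 0.1; 0 0 0 0 0 0 0.1; 0 0 0 0 0 0 0.1; 0 0 0 0 0 0 0.1; 0 0 0 0 0 0 0.1", grip_force=35)

```text
time_s: 4.03
ee_pos: [0.5811, 0.0398, 0.0736]
orientation: [-0.248, 3.131, -0.0]
force: [-0.3, -1.1, 6.0]
grip_width: 0.0227
finger_force: 34.5
```

Call:
carry_out(commands="0 0 0 0 0 0 0.1; 0 0 0 0 0 -5 0.1; 0 0 0 0 0 -10 0.1; 0 0 0 0 0 -15 0.1; 0 0 0 0 0 -20 0.1; 0 0 0 0 0 0 0.1")

```text
time_s: 4.78
ee_pos: [0.582, 0.0398, 0.1253]
orientation: [-0.248, 3.128, -0.001]
force: [-0.1, 0.4, -1.8]
grip_width: 0.0226
finger_force: 34.4
```

Call:
carry_out(commands="0 0 0 30 0 0 0.1; 0 0 0 14 -45 -20 0.1; 0 0 0 14 -45 0 0.1; 0 0 0 14 -45 0 0.1; 0 0 0 14 -45 0 0.1; 0 0 0 14 -45 0 0.1; 0 0 0 14 -45 0 0.1; 0 0 0 13 -49 0 0.1")

```text
time_s: 5.78
ee_pos: [0.5052, -0.2964, 0.1429]
orientation: [0.249, -3.131, -0.001]
force: [0.8, -0.8, -1.8]
grip_width: 0.0223
finger_force: 34.6
```

Call:
carry_out(commands="0 0 0 0 0 0 0.1; 0 0 0 0 0 0 0.1")

```text
time_s: 6.02
ee_pos: [0.5054, -0.295, 0.1427]
orientation: [0.247, -3.131, -0.002]
force: [-0.3, -0.0, -2.0]
grip_width: 0.0224
finger_force: 34.8
```

```bash
python3 - <<'E'
from h import *
np.set_printoptions(precision=4,suppress=True)
todo([.507,-.2955,.026],99)
im,c=shot("wrist","w2")
t,_=shot("top","t2")
a=cv2.resize(im,(400,300));b=cv2.resize(t[100:220,140:300],(400,300),interpolation=cv2.INTER_CUBIC)
d=cv2.resize(t[130:220,300:420],(400,300),interpolation=cv2.INTER_CUBIC)
e=cv2.resize(t[145:175,228:268],(400,300),interpolation=cv2.INTER_CUBIC)
cv2.imwrite("pics/comp2.png",np.vstack([np.hstack([a,b]),np.hstack([d,e])]))
for X in ([.4331,-.238,.005],[.5638,-.2224,.005],[.5845,-.3561,.005],[.4534,-.3694,.005],[.507,-.2955,.005]):print(proj("wrist",X,c))
E
```

```text
tcp [ 0.5054 -0.295   0.1427] t 6.03 F [-0.3 -0.  -2. ] w 0.0224 ff 34.76991534233093
 turn [ 0.0011 -0.0006  0.0005] then shift mm [ -1.5  -0.8 116.7]
[336.8424 108.8044]
[321.5462 255.1019]
[175.654  254.6064]
[174.2267 108.0765]
[253.2885 184.5577]
```

View pics/comp2.png

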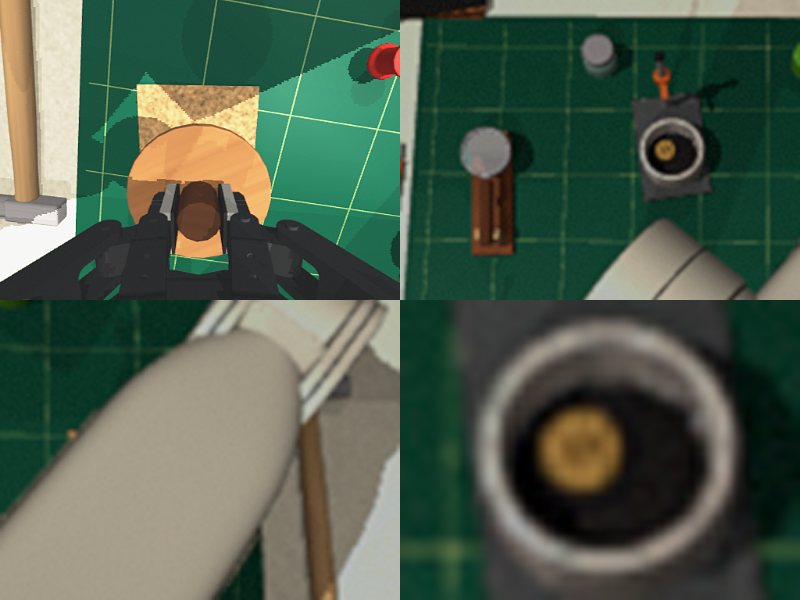

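Call:
carry_out(commands="0 0 0 -2 -2 40 0.1; 0 0 0 0 0 40 0.1; 0 0 0 0 0 20 0.1; 0 0 0 0 0 10 0.1; 0 0 0 0 0 4 0.1; 0 0 0 0 0 0 0.1; 0 0 0 0 0 2 0.1; 0 0 0 0 0 0 0.1")

```text
time_s: 7.12
ee_pos: [0.5082, -0.297, 0.0276]
orientation: [-0.248, 3.131, -0.001]
force: [0.1, 0.7, -1.1]
grip_width: 0.0229
finger_force: 34.9
```

Call:
carry_out(commands="0 0 0 0 0 1 0.1; 0 0 0 0 0 1 0.1; 0 0 0 0 0 0 0.1")

```text
time_s: 7.5
ee_pos: [0.508, -0.2968, 0.0252]
orientation: [0.248, -3.132, -0.0]
force: [0.2, -0.4, -2.0]
grip_width: 0.0226
finger_force: 34.9
```

Call:
carry_out(commands="0 0 0 0 0 1 0.1; 0 0 0 0 0 0 0.1; 0 0 0 0 0 1 0.1; 0 0 0 0 0 0 0.1")

```text
time_s: 8.0
ee_pos: [0.5082, -0.2969, 0.0246]
orientation: [-0.248, 3.131, -0.001]
force: [-4.6, 2.4, 13.5]
grip_width: 0.0228
finger_force: 36.3
```

Call:
carry_out(commands="0 0 0 0 0 -1 0.1; 0 0 0 0 0 0 0.2; 0 0 0 0 0 0 0.35; 0 0 0 0 0 0 0.55; 0 0 0 0 0 0 0.6; 0 0 0 0 0 0 0.6; 0 0 0 0 0 -20 0.6; 0 0 0 0 0 -40 0.6")

```text
time_s: 9.0
ee_pos: [0.5073, -0.2962, 0.0835]
orientation: [0.248, -3.129, -0.004]
force: [0.3, -0.6, -0.1]
grip_width: 0.0513
finger_force: 0.0
```

Call:
carry_out(commands="0 0 0 0 0 -50 0.6; 0 0 0 0 0 -50 0.6; 0 0 0 0 0 -50 0.6; 0 0 0 0 0 -30 0.6; 0 0 0 0 0 0 0.6")

```text
time_s: 9.62
ee_pos: [0.5087, -0.2973, 0.2667]
orientation: [-0.248, 3.128, -0.005]
force: [-1.4, -0.6, -0.7]
grip_width: 0.0511
finger_force: 0.0
```

```bash
python3 - <<'E'
from h import *
np.set_printoptions(precision=4,suppress=True)
# view pose for die: tcp above/before pot; loupe grasp pose from rest
todo([.584,.041,.27],99)
im,c=shot("wrist","w3");h=cv2.cvtColor(im,cv2.COLOR_BGR2HSV)
np.savez("pics/w3.npz",**c)
big(im,"w3b")
for X in ([.508,-.2965,.049],[.508,-.2965,.019],[.508,-.296,.005]):print(proj("wrist",X,c))
E
```

```text
tcp [ 0.5087 -0.2973  0.2667] t 9.62 F [-1.4 -0.6 -0.7] w 0.0511 ff 0.0
 turn [-0.0033  0.0031  0.0011] then shift mm [-127.3  322.4   -3.3]
[255.8257 163.8513]
[255.7963 158.9704]
[256.1857 156.9931]
```

View pics/w3b.png

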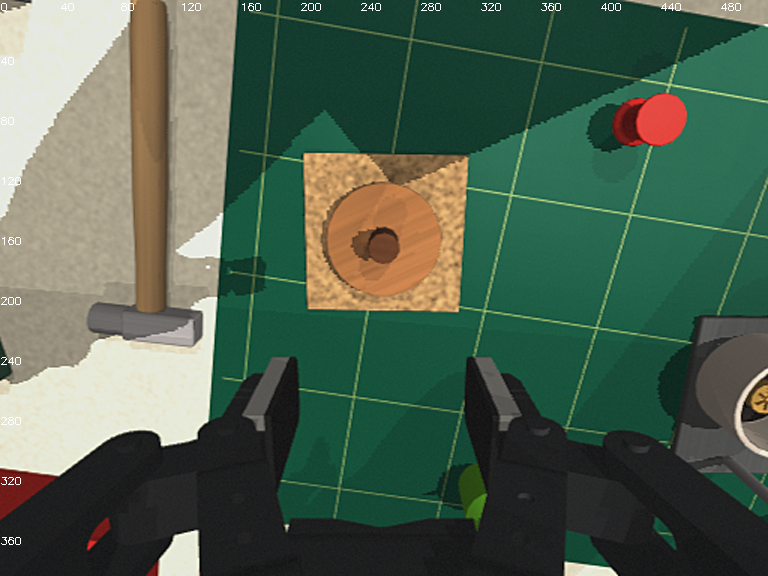

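The lid lies flat, knob up, at (384,239), and the pad centre is near (384,232), so it is within about 3 mm of the middle. Next I'll go to the pot to measure the die, and then to the loupe.

Call:
carry_out(commands="0 0 0 -16 40 -4 0.6; 0 0 0 -16 40 0 0.6; 0 0 0 -16 40 0 0.6; 0 0 0 -16 40 0 0.6; 0 0 0 -16 40 0 0.6; 0 0 0 -16 40 0 0.6; 0 0 0 -16 40 0 0.6; 0 0 0 -16 40 0 0.6")

```text
time_s: 10.68
ee_pos: [0.5838, 0.0408, 0.2666]
orientation: [0.248, -3.129, -0.0]
force: [0.2, -0.2, -0.1]
grip_width: 0.0512
finger_force: 0.0
```

Call:
carry_out(commands="0 0 0 0 0 0 0.6; 0 0 0 0 0 0 0.6; 0 0 0 0 0 0 0.6")

```text
time_s: 11.05
ee_pos: [0.5838, 0.0384, 0.2678]
orientation: [0.246, -3.131, 0.0]
force: [-0.2, 1.0, -1.1]
grip_width: 0.0512
finger_force: 0.0
```

```bash
python3 - <<'E'
from h import *
np.set_printoptions(precision=4,suppress=True)
im,c=shot("wrist","w4")
todo([.505,.303,.20],94.2)
h=cv2.cvtColor(im,cv2.COLOR_BGR2HSV)
def seg(m,box,name,z):
    s=np.zeros(m.shape,np.uint8);x0,y0,x1,y1=box;s[y0:y1,x0:x1]=1
    n,l,st,ce=cv2.connectedComponentsWithStats((m&(s>0)).astype(np.uint8));i=1+np.argmax(st[1:,4])
    cn,_=cv2.findContours((l==i).astype(np.uint8),0,2);e=cv2.minEnclosingCircle(max(cn,key=len))
    print(name,st[i],ce[i],e,atz("wrist",*e[0],z,c))
H,S,V=cv2.split(h)
seg((H>12)&(H<32)&(S>110)&(V>70),(205,110,310,215),"die",.024)
seg((S<60)&(V>130),(200,105,315,220),"rim",.060)
seg((H<12)&(S>180)&(V>150),(205,200,310,290),"orange",.14)
big(im,"w4b",190,100,200,200,3)
E
```

```text
tcp [0.5839 0.0383 0.268 ] t 11.1 F [-0.9  0.6  0.3] w 0.0514 ff 0.0
 turn [-0.0001 -0.0004  0.0835] then shift mm [ 59.3 269.7  68. ]
die [252 157  24  25 444] [263.5833 169.1892] ((263.4230651855469, 169.0), 12.103270530700684) [0.5918 0.0506 0.024 ]
rim [ 215  122   84   85 1712] [250.2091 167.8061] ((256.5, 164.10000610351562), 42.245330810546875) [0.5804 0.0402 0.06  ]
orange [245 239  24  44 442] [256.7036 261.3348] ((256.0, 260.88372802734375), 22.24637794494629) [0.6525 0.0508 0.14  ]
```

View pics/w4b.png

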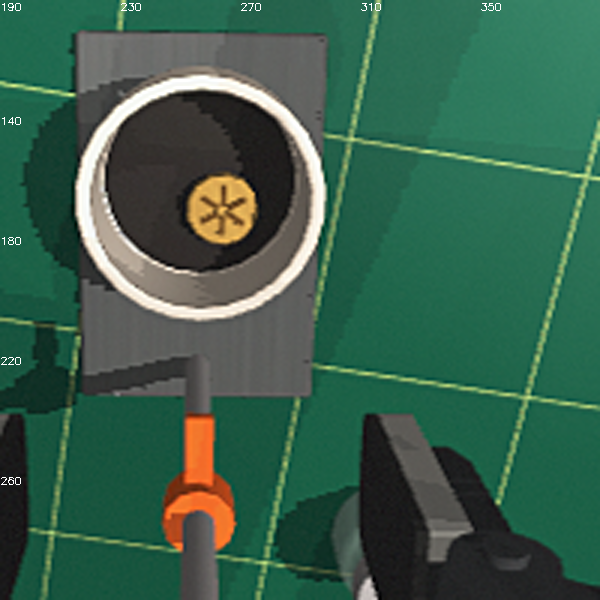

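The die is at (263.4,169), which gives (0.592, 0.0506), 15 mm off the pot's axis on the post side. The rim centre is at (256.5,164), giving (0.5804, 0.0402). Now to the loupe.

Call:
carry_out(commands="0 0 0.083 0 0 0 0.6; 0 0 0 10 45 0 0.6; 0 0 0 10 45 0 0.6; 0 0 0 10 45 0 0.6; 0 0 0 10 45 0 0.6; 0 0 0 10 45 10 0.6; 0 0 0 10 45 20 0.6; 0 0 0 0 0 0 0.6")

```text
time_s: 12.1
ee_pos: [0.5026, 0.3055, 0.2368]
orientation: [0.122, -3.137, 0.001]
force: [0.3, -0.8, -0.3]
grip_width: 0.0511
finger_force: 0.0
```

Call:
carry_out(commands="0 0 0 0 0 0 0.6; 0 0 0 0 0 0 0.6")

```text
time_s: 12.35
ee_pos: [0.5047, 0.3029, 0.2389]
orientation: [-0.115, 3.138, 0.0]
force: [-0.2, 0.4, 1.1]
grip_width: 0.0513
finger_force: 0.0
```

```bash
python3 - <<'E'
from h import *
np.set_printoptions(precision=4,suppress=True)
im,c=shot("wrist","w5")
todo([.502,.3015,.035],94.2)
big(im,"w5b")
for X in ([.577,.307,.054],[.502,.3015,.058]):print(proj("wrist",X,c))
E
```

```text
tcp [0.5047 0.3029 0.2389] t 12.4 F [ 0.6  0.  -0.4] w 0.0511 ff 0.0
 turn [0.0002 0.001  0.0001] then shift mm [  2.8  -1.2 203.9]
[253.1817 237.512 ]
[253.1382 169.1754]
```

View pics/w5b.png

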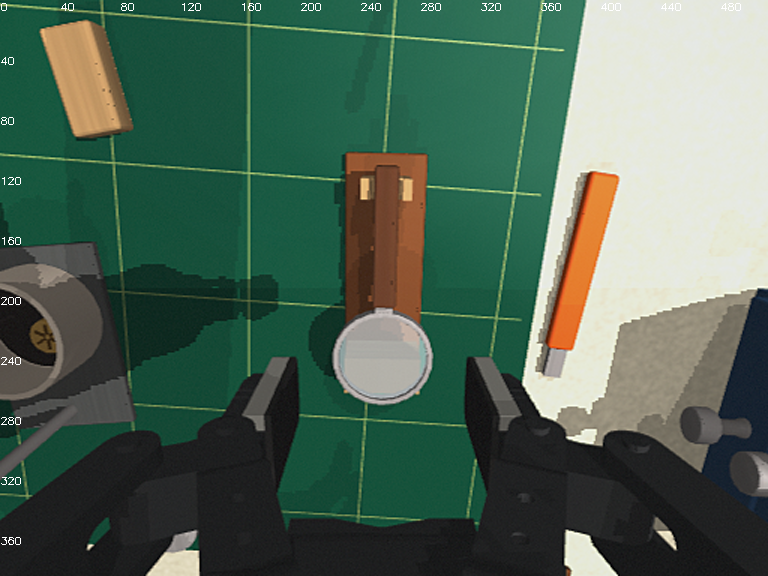

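The lens is at (254.5,238) and the handle's rear at (258,111), so the loupe lies nearly in line with the tool.

```bash
python3 - <<'E'
from h import *
np.set_printoptions(precision=4,suppress=True)
c=dict(np.load("pics/w5.npz"))
W=lambda x,y:((x+.5)/1.5-.5,(y+.5)/1.5-.5)
L=atz("wrist",*W(382.5,357),.053,c);A=atz("wrist",*W(387,167),.058,c);B=atz("wrist",*W(384.5,306),.058,c)
d=(L-A)[:2];y=np.arctan2(d[1],d[0]);print(L,A,B,np.linalg.norm(d),np.degrees(y), np.degrees(np.arctan2(*(B-A)[1::-1])))
g=L[:2]-.075*np.array([np.cos(y),np.sin(y)]);print(g,A[:2]+.06*d/np.linalg.norm(d))
todo([*g,.032],90+np.degrees(y))
E
```

```text
[0.5777 0.3088 0.053 ] [0.4459 0.3019 0.058 ] [0.5378 0.3072 0.058 ] 0.13196802510679478 3.0215462445430843 3.3329493172677815
[0.5028 0.3049] [0.5058 0.305 ]
tcp [0.5047 0.3029 0.2389] t 12.4 F [ 0.6  0.  -0.4] w 0.0511 ff 0.0
 turn [0.0002 0.001  0.0206] then shift mm [  1.8   2.  206.9]
```

Call:
carry_out(commands="0 0 0.017 0 0 0 0.6; 0 0 0 1 2 50 0.6; 0 0 0 0 0 50 0.6; 0 0 0 0 0 50 0.6; 0 0 0 0 0 35 0.6; 0 0 0 0 0 16 0.6; 0 0 0 0 0 5 0.6; 0 0 0 0 0 0 0.6")

```text
time_s: 13.4
ee_pos: [0.5035, 0.3062, 0.0333]
orientation: [-0.091, 3.139, 0.001]
force: [0.6, 0.3, 0.5]
grip_width: 0.0511
finger_force: 0.0
```

```bash
python3 - <<'E'
from h import *
todo([.504,.305,.031],93.2)
E
```

```text
tcp [0.5035 0.3062 0.0333] t 13.4 F [0.6 0.3 0.5] w 0.0511 ff 0.0
 turn [0.0005 0.0014 0.0021] then shift mm [-0.4 -1.2  2.3]
```

Call:
carry_out(commands="0 0 0 0 -1 2 0.4; 0 0 0 0 0 0 0.2; 0 0 0 0 0 0 0.05; 0 0 0 0 0 0 0.05; 0 0 0 0 0 0 0.05; 0 0 0 0 0 0 0.05; 0 0 0 0 0 0 0.05; 0 0 0 0 0 0 0.05", grip_force=60)

```text
time_s: 14.4
ee_pos: [0.5032, 0.3051, 0.0311]
orientation: [-0.091, 3.139, 0.001]
force: [-0.8, -0.7, 6.3]
grip_width: 0.0153
finger_force: 59.3
```

Call:
carry_out(commands="0 0 0 0 0 0 0.05; 0 0 0 0 0 -3 0.05; 0 0 0 0 0 -7 0.05; 0 0 0 0 0 -15 0.05; 0 0 0 0 0 -30 0.05; 0 0 0 0 0 -40 0.05; 0 0 0 0 0 -20 0.05; 0 0 0 0 0 0 0.05")

```text
time_s: 15.4
ee_pos: [0.5037, 0.3054, 0.1476]
orientation: [-0.091, 3.137, 0.002]
force: [0.2, 0.8, -2.5]
grip_width: 0.015
finger_force: 58.5
```

```bash
python3 - <<'E'
from h import *
im,c=shot("wrist","w6")
todo([.504,.045,.145],93.2)
np.set_printoptions(precision=4,suppress=True)
print("orient z",Ro.from_rotvec(robot.sense()["orientation"]).as_matrix()[:,2])
s=robot.sense()["ee_pos"]; R=Ro.from_rotvec(robot.sense()["orientation"]).as_matrix()
print("expected lens px",proj("wrist",s+R@[-.075,0,-.019],c))
a=cv2.resize(im,(512,384));a=im
sc,_=shot("scene","s6");z=sc[180:330,190:390]
cv2.imwrite("pics/c6.png",np.vstack([cv2.resize(im[150:384,60:460],None,fx=1.0,fy=1.0),cv2.resize(z,(400,300))]))
E
```

```text
tcp [0.5031 0.3051 0.146 ] t 15.45 F [ 0.3 -0.4 -1.3] w 0.0152 ff 58.50460946559906
 turn [0.0005 0.0014 0.0024] then shift mm [  13.6 -259.8    1. ]
orient z [ 0.0014  0.0006 -1.    ]
expected lens px [253.935  411.3328]
```

View pics/c6.png

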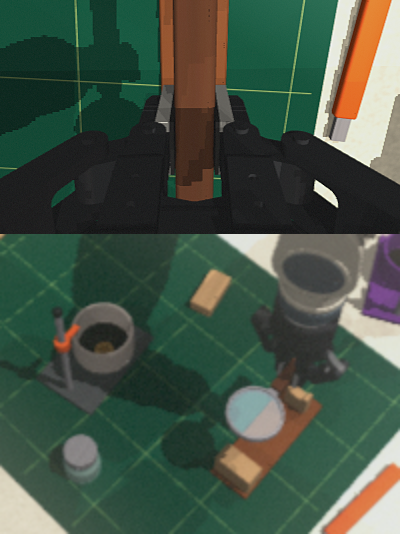

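```bash
python3 - <<'E'
from h import *
np.set_printoptions(precision=2,suppress=True)
T=lambda x,y:(140+x/5-.4,110+y/5-.4)
S=lambda x,y:(200+x/5-.4,205+y/5-.4)
c=dict(np.load("pics/w4.npz"));c1=dict(np.load("pics/w1.npz"))
P=np.array([.5805,.040]);a=np.radians(8.7);u=np.array([np.cos(a),np.sin(a)])
at=lambda r,z:[*(P+r*u),z]
for nm,X,s,t in (("knob",at(0,.098),S(205,75),T(544,237)),("flange",at(0,.068),S(206,106),T(544,246)),("ptop",at(.082,.219),S(93,68),T(518,62)),("pbase",at(.082,.008),S(125,262),None)):
    print(nm,"scene res",np.array(s)-proj("scene",X),"top res",None if t is None else np.array(t)-proj("top",X))
W=lambda x,y:((x+.5)/1.5-.5,(y+.5)/1.5-.5)
print("wrist1 ptop res",np.array(W(387,455))-proj("wrist",at(.082,.219),c1),"knob",np.array(W(386,253))-proj("wrist",at(0,.098),c1))
tipw4=(190+200/3,100+413/3)
for z in (.13,.135,.14,.145,.15):
    X=at(.05,z+.0)
    print(z,"scene",np.array(S(145,106))-proj("scene",X),"top",np.array(T(531,146))-proj("top",X),"w1",np.array(W(386,345))-proj("wrist",X,c1),"w4",np.array(tipw4)-proj("wrist",X,c))
E
```

```text
knob scene res [-0.23  1.32] top res [ 0.36 -0.28]
flange scene res [-0.52  1.95] top res [ 0.07 -0.79]
ptop scene res [-0.82  2.64] top res [-0.12 -0.6 ]
pbase scene res [-0.59  2.21] top res None
wrist1 ptop res [-0.42 -2.37] knob [-0.23 -0.46]
0.13 scene [-0.57  0.85] top [ 0.05 -1.93] w1 [-0.25  5.36] w4 [0.31 4.69]
0.135 scene [-0.44  1.82] top [ 0.11 -1.47] w1 [-0.29  3.52] w4 [0.28 2.51]
0.14 scene [-0.32  2.79] top [ 0.17 -1.  ] w1 [-0.34  1.62] w4 [0.24 0.26]
0.145 scene [-0.19  3.77] top [ 0.23 -0.54] w1 [-0.39 -0.34] w4 [ 0.21 -2.07]
0.15 scene [-0.07  4.75] top [ 0.29 -0.07] w1 [-0.44 -2.36] w4 [ 0.17 -4.48]
```

I've used all ten picture views, so from here on I measure by image code. The pointer's height isn't pinned down well enough, so I'll take two wrist views from opposite sides, with the loupe carried high.

Call:
carry_out(commands="0 0 0 0 0 -40 0.05; 0 0 0 0 0 -40 0.05; 0 0 0 -27 -26 -43 0.05; 0 0 0 -28 -27 0 0.05; 0 0 0 -28 -27 0 0.05; 0 0 0 0 0 0 0.05; 0 0 0 0 0 0 0.05; 0 0 0 0 0 0 0.05")

```text
time_s: 16.5
ee_pos: [0.5897, 0.2306, 0.268]
orientation: [0.093, -3.139, 0.0]
force: [-0.5, 0.4, -1.0]
grip_width: 0.0148
finger_force: 58.8
```

```bash
cat >> h.py <<'E'
def seg(m,name,mn=30):
    n,l,st,ce=cv2.connectedComponentsWithStats(m.astype(np.uint8))
    for i in range(1,n):
        if st[i,4]>mn: print(name,st[i],ce[i].round(1))
    return l
def masks(im):
    H,S,V=cv2.split(cv2.cvtColor(im,cv2.COLOR_BGR2HSV))
    return (H<12)&(S>170)&(V>120),(H>12)&(H<32)&(S>110)&(V>60)
def view(nm):
    np.set_printoptions(precision=2,suppress=True)
    im,c=shot("wrist",nm);o,d=masks(im);print(robot.sense()["ee_pos"])
    P=np.array([.5805,.040]);a=np.radians(8.7);u=np.array([np.cos(a),np.sin(a)])
    print("rim",proj("wrist",[*P,.06],c),"die",proj("wrist",[.592,.0506,.024],c))
    for z in(.135,.14,.145):print("tip",z,proj("wrist",[*(P+.05*u),z],c))
    print("post",proj("wrist",[*(P+.082*u),.219],c))
    seg(o,"orange");seg(d,"brass")
E
python3 -c "
from h import *
view('vA')"
```

```text
[0.59 0.23 0.27]
rim [ 74.93 147.81] die [100.92 153.74]
tip 0.135 [ 44.27 216.45]
tip 0.14 [ 40.75 218.43]
tip 0.145 [ 37.11 220.47]
post [-20.08 305.03]
orange [300  27  52   2  52] [325.5  27. ]
orange [428  38  36 124 360] [444.  104.3]
orange [ 41 221  14  23 185] [ 47.3 231.5]
orange [ 39 246  23  21 226] [ 51.8 254.8]
brass [121   0  39  20 605] [139.5   8. ]
brass [312  35  39  21 616] [331.4  44.9]
brass [ 435   39   44  108 1515] [457.   87.6]
brass [ 90 142  24  25 470] [102.1 153.7]
brass [ 294  157   56   30 1516] [321.9 171.7]
```

Call:
carry_out(commands="0 0 0 -2 -52 0 0.05; 0 0 0 -2 -52 0 0.05; 0 0 0 -2 -53 0 0.05; 0 0 0 -3 -53 0 0.05; 0 0 0 -3 -53 0 0.05; 0 0 0 -3 -53 0 0.05; 0 0 0 -3 -54 0 0.05; 0 0 0 0 0 0 0.05")

```text
time_s: 17.55
ee_pos: [0.6299, -0.1414, 0.2676]
orientation: [0.086, -3.14, 0.001]
force: [0.6, -0.1, -2.7]
grip_width: 0.0151
finger_force: 59.1
```

Call:
carry_out(commands="0 0 0 0 0 0 0.05; 0 0 0 0 0 0 0.05")

```text
time_s: 17.8
ee_pos: [0.6299, -0.1369, 0.2687]
orientation: [-0.094, 3.14, 0.0]
force: [0.4, 0.1, -1.7]
grip_width: 0.0149
finger_force: 59.1
```

```bash
python3 -c "
from h import *
view('vB')"
```

```text
[ 0.63 -0.14  0.27]
rim [426.39 130.11] die [417.89 137.84]
tip 0.135 [466.62 196.35]
tip 0.14 [470.24 198.02]
tip 0.145 [473.98 199.75]
post [542.1  280.18]
orange [455 200  25  48 498] [465.1 223.8]
brass [   53     0   133   107 10438] [122.5  51.3]
brass [403 126  27  25 516] [416.4 137.9]
brass [  3 353  13   8  35] [  9.2 355.7]
```

```bash
python3 - <<'E'
from h import *
for n,x0,x1,y0,y1 in(("vA",30,70,214,246),("vB",445,485,194,226)):
    im=cv2.imread(f"pics/{n}.png");h=cv2.cvtColor(im,cv2.COLOR_BGR2HSV)
    print(n)
    for y in range(y0,y1,2):
        print(y," ".join("%3d"%h[y,x,2] if h[y,x,0]<14 and h[y,x,1]>130 else " . " for x in range(x0,x1)))
E
```

```text
vA
214  .   .   .   .   .   .   .   .   .   .   .   .   .   .   .   .   .   .   .   .   .   .   .   .   .   .   .   .   .   .   .   .   .   .   .   .   .   .   .   . 
216  .   .   .   .   .   .   .   .   .   .   .   .   .   .   .   .   .   .   .   .   .   .   .   .   .   .   .   .   .   .   .   .   .   .   .   .   .   .   .   . 
218  .   .   .   .   .   .   .   .   .   .   .   .   .   .   .   .   .   .   .   .   .   .   .   .   .   .   .   .   .   .   .   .   .   .   .   .   .   .   .   . 
220  .   .   .   .   .   .   .   .   .   .   .   .   72 101 105 114 112 113 114 101  95  92  62  .   .   .   .   .   .   .   .   .   .   .   .   .   .   .   .   . 
222  .   .   .   .   .   .   .   .   .   .  113 167 155 153 151 151 144 125 131 120  95  93  85  .   .   .   .   .   .   .   .   .   .   .   .   .   .   .   .   . 
224  .   .   .   .   .   .   .   .   .   .   .  122 158 150 149 150 140 124 128 127 109  87  96  79  .   .   .   .   .   .   .   .   .   .   .   .   .   .   .   . 
226  .   .   .   .   .   .   .   .   .   .   .   .  121 154 149 148 151 142 126 129 124 101  92  84  .   .   .   
[... 3452 characters left out ...]
   .   .   .   .   .   .   .   .   .   .   . 
218  .   .   .   .   .   .   .   .   .   .   .   .   .   .   82 154 233 238 234 233 233 233 235 242 223  .   .   .   .   .   .   .   .   .   .   .   .   .   .   . 
220  .   .   .   .   .   .   .   .   .   .   .   .  109  92  76 183 247 236 234 233 233 234 235 243 228  .   .   .   .   .   .   .   .   .   .   .   .   .   .   . 
222  .   .   .   .   .   .   90 105 105 104 104 104  98  86  73 185 249 240 240 243 244 242 242 249 227  .   .   .   .   .   .   .   .   .   .   .   .   .   .   . 
224  .   .   .   .   87 101  99  99  99  99 101 100 103  99 114 135 125 116 107  94  93 110 113 118 145 134  .   .   .   .   .   .   .   .   .   .   .   .   .   .
```

Call:
carry_out(commands="0 0 0 24 32 0 0.05; 0 0 0 24 32 0 0.05; 0 0 0 24 32 0 0.05; 0 0 0 24 32 0 0.05; 0 0 0 24 32 0 0.05; 0 0 0 24 32 0 0.05; 0 0 0 0 0 0 0.05; 0 0 0 0 0 0 0.05")

```text
time_s: 18.85
ee_pos: [0.4751, 0.0455, 0.2687]
orientation: [-0.094, 3.139, -0.0]
force: [0.2, -0.1, -2.3]
grip_width: 0.0151
finger_force: 59.2
```

Call:
carry_out(commands="0 0 0 0 0 30 0.05; 0 0 0 0 0 40 0.05; 0 0 0 0 0 40 0.05; 0 0 0 0 0 30 0.05; 0 0 0 0 0 8 0.05; 0 0 0 0 0 0 0.05; 0 0 0 0 0 0 0.05; 0 0 0 0 0 0 0.05")

```text
time_s: 19.85
ee_pos: [0.4756, 0.0449, 0.1212]
orientation: [-0.091, 3.138, -0.0]
force: [-0.1, 0.1, -1.5]
grip_width: 0.015
finger_force: 59.2
```

```bash
python3 - <<'E'
from h import *
todo([.5148,.0471,.118],93.2)
todo([.5148,.0471,.118],93.2)
im,c=shot("scene","s7"); t,_=shot("top","t7")
# lens blob by differencing against images taken without the loupe there
for n,a,b,box in(("scene",im,cv2.imread("pics/s6.png"),(200,180,290,270)),("top",t,cv2.imread("pics/t2.png"),(215,125,285,195))):
    x0,y0,x1,y1=box;d=cv2.absdiff(a,b).max(2)[y0:y1,x0:x1]
    o,_=masks(a);ys,xs=np.nonzero(o[y0:y1,x0:x1]);print(n,"orange box",xs.min()+x0,xs.max()+x0,ys.min()+y0,ys.max()+y0)
    H,S,V=cv2.split(cv2.cvtColor(a,cv2.COLOR_BGR2HSV))
    for y in range(0,y1-y0,3):print(y+y0,"".join("O" if o[y+y0,x+x0] else "#" if d[y,x]>45 else "+" if d[y,x]>20 else "." for x in range(x1-x0)))
s=robot.sense();R=Ro.from_rotvec(s["orientation"]).as_matrix();L=s["ee_pos"]+R@[-.0746,-.0005,-.018]
print("lens",L,proj("scene",L),proj("top",L))
E
```

```text
tcp [0.4756 0.0449 0.1212] t 19.85 F [-0.1  0.1 -1.5] w 0.015 ff 59.15195167064667
 turn [-0.0003  0.0018  0.0024] then shift mm [-39.3   0.    3.2]
tcp [0.4756 0.0449 0.1212] t 19.85 F [-0.1  0.1 -1.5] w 0.015 ff 59.15195167064667
 turn [-0.0003  0.0018  0.0024] then shift mm [-39.3   0.    3.2]
scene orange box 217 228 226 238
180 ++++++++++++++++++++++.........++++.+++++++++++++++++.+...................+.....+###+.....
183 ++++++++++++++++++++..........+++++++++++++++++++++++++++++..................++++++####++.
186 ++++++++++++++++++++..........++++++++##++++++++++++++++++++..++.............++++##++++...
189 +++++++++++++++++.++++.......++++++++++++++++++++++++++++++++.++++++.........+##++++......
192 +++++++++++++++++++++++++++.......+++++++++++++++++++++++++.+#+++++.+++.....++............
195 +++++++++++++++++++++++++++.............++++++++####++++..+#####++..++.+..................
198 ++++++++++++++++++++++++++..............+#####################++.+++++++++................
201 ++++++++++++++++++++++++++............########################++++++++++++................
204 ++++.
[... 3307 characters left out ...]
++++
173 #####################################++.+#.....+..............++++++++
176 ######################################++..++.++++++........+++++++++++
179 ##########################################+++#++++..........++++++++++
182 ###########################################++++#++++.....+++++++++++++
185 ###########################################++++..+.......+++++++++++++
188 ###########################################+.+...+..........++++++++++
191 ############################################..........................
194 #####################++++++++###############+........+................
lens [0.54982045 0.04877645 0.13904017] [250.3477554  205.35825212] [244.87288942 162.77191271]
```

```bash
cat > fit.py <<'E'
from h import *
from scipy.optimize import minimize
np.set_printoptions(precision=3,suppress=True)
K=8
def hull(pts,org,w,h):
    m=np.zeros((h*K,w*K),np.uint8);cv2.fillConvexPoly(m,cv2.convexHull(((pts-org+.5)*K).astype(np.int32)),1)
    return cv2.resize(m.astype(np.float32),(w,h),interpolation=cv2.INTER_AREA)
def ring(L):
    a=np.linspace(0,2*np.pi,60)
    return np.array([[L[0]+.036*np.cos(t),L[1]+.036*np.sin(t),L[2]+dz] for t in a for dz in(-.005,.005)])
def fitlens(L,img,bg):
    d=cv2.absdiff(img,bg).max(2);p0=np.array([proj("scene",x) for x in ring(L)])
    org=np.array([215,180]);w,h=60,41
    tgt=(d[180:221,215:275]>40).astype(np.float32)
    wt=np.ones_like(tgt);wt[:18,43:]=0;wt[36:]=0;wt[:14,38:]=0   # handle / gripper side left out
    wt[30:,32:]=0
    best=min(((np.abs(hull(p0+[a,b],org,w,h)-tgt)*wt).sum(),a,b) for a in np.arange(-3,3.1,.25) for b in np.arange(-3,5.1,.25))
    return best
def fittip(off,P,yaw=8.7):
    im=cv2.imread("pics/scene0.png");H,S,V=cv2.split(cv2.cvtColor(im,cv2.COLOR_BGR2HSV))
    tgt=((H<14)&(S>150)&(V>90)).astype(np.float32)[220:245,210:235]
    a=np.radians(yaw);u=np.array([np.cos(a),np.sin(a)]);n=np.array([-u[1],u[0]])
    def mk(z,r0):
        b=np.array([[*(P+r*u+s*n),z+q] for r in(r0,r0+.03) for s in(-.0035,.0035) for q in(-.002,.002)])
        t=np.linspace(0,6.28,30);k=np.array([[*(P+(r0+.032)*u+.011*np.array([np.cos(x),np.sin(x)])),z+q] for x in t for q in(-.008,.008)])
        f=lambda X:hull(np.array([proj("scene",x) for x in X])+off,np.array([210,220]),25,25)
        return np.maximum(f(b),f(k))
    wt=np.ones((25,25));wt[:10,:11]=0   # post in front of/above the collar
    return sorted(((np.abs(mk(z,r)-tgt)*wt).sum(),z,r) for z in np.arange(.126,.150,.001) for r in(.048,.05,.052,.054))[:6]
E
python3 - <<'E'
from fit import *
L=np.array([.5498,.0488,.1390])
e,a,b=fitlens(L,cv2.imread("pics/s7.png"),cv2.imread("pics/s6.png"));print("lens offset",e,a,b)
for P in([.5805,.040],[.579,.040]):
  for o in([a,b],[-.5,2.]):
    print(P,o,[(round(float(x),1),round(float(z),3),r) for x,z,r in fittip(np.array(o),np.array(P))])
E
```

```text
lens offset 37.578125 -0.5 1.0Traceback (most recent call last):
  File "<stdin>", line 6, in <module>
  File "fit.py", line 29, in fittip
    return sorted(((np.abs(mk(z,r)-tgt)*wt).sum(),z,r) for z in np.arange(.126,.150,.001) for r in(.048,.05,.052,.054))[:6]
           ~~~~~~^^^^^^^^^^^^^^^^^^^^^^^^^^^^^^^^^^^^^^^^^^^^^^^^^^^^^^^^^^^^^^^^^^^^^^^^^^^^^^^^^^^^^^^^^^^^^^^^^^^^^^
  File "fit.py", line 29, in <genexpr>
    return sorted(((np.abs(mk(z,r)-tgt)*wt).sum(),z,r) for z in np.arange(.126,.150,.001) for r in(.048,.05,.052,.054))[:6]
                           ~~^^^^^
  File "fit.py", line 27, in mk
    return np.maximum(f(b),f(k))
                           ~^^^
  File "fit.py", line 26, in <lambda>
    f=lambda X:hull(np.array([proj("scene",x) for x in X])+off,np.array([210,220]),25,25)
                              ~~~~^^^^^^^^^^^
  File "h.py", line 9, in proj
    c=info or robot.camera_info(n);p=c["intrinsics"]@(c["R"]@np.asarray(X,float)+c["t"]);return p[:2]/p[2]
              ~~~~~~~~~~~~~~~~~^^^
ValueError: time passes only in moves, steps and waits
```

```bash
sed -i 's/proj("scene",x)/proj("scene",x,CI)/' fit.py; sed -i 's/^K=8/K=8\nCI=dict(np.load("pics\/s7.npz"))/' fit.py
python3 - <<'E'
from fit import *
L=np.array([.5498,.0488,.1390])
e,a,b=fitlens(L,cv2.imread("pics/s7.png"),cv2.imread("pics/s6.png"));print("lens offset",e,a,b)
for P in([.5805,.040],[.579,.040]):
  for o in([a,b],[-.5,2.]):
    print(P,o,[(round(float(x),1),round(float(z),3),r) for x,z,r in fittip(np.array(o),np.array(P))])
E
```

```text
lens offset 37.578125 -0.5 1.0
[0.5805, 0.04] [np.float64(-0.5), np.float64(1.0)] [(38.6, 0.136, 0.052), (38.8, 0.135, 0.052), (38.8, 0.137, 0.052), (39.9, 0.138, 0.052), (39.9, 0.134, 0.05), (40.1, 0.135, 0.05)]
[0.5805, 0.04] [-0.5, 2.0] [(38.8, 0.14, 0.05), (39.0, 0.139, 0.05), (39.5, 0.141, 0.052), (39.7, 0.142, 0.052), (39.7, 0.138, 0.05), (40.1, 0.141, 0.05)]
[0.579, 0.04] [np.float64(-0.5), np.float64(1.0)] [(39.2, 0.136, 0.054), (39.2, 0.138, 0.054), (39.2, 0.137, 0.054), (39.8, 0.135, 0.052), (39.8, 0.136, 0.052), (40.3, 0.134, 0.052)]
[0.579, 0.04] [-0.5, 2.0] [(38.5, 0.141, 0.052), (38.9, 0.14, 0.052), (39.2, 0.139, 0.052), (39.8, 0.142, 0.052), (40.5, 0.142, 0.054), (40.7, 0.141, 0.054)]
```

Call:
carry_out(commands="0 0 0 0 0 2 0.05; 0 0 0 -10 0 0 0.05; 0 0 0 -10 0 0 0.05; 0 0 0 -10 0 0 0.05; 0 0 0 -6 0 0 0.05; 0 0 0 -3 0 0 0.05; 0 0 0 0 0 0 0.05; 0 0 0 0 0 0 0.05")

```text
time_s: 20.95
ee_pos: [0.5137, 0.0472, 0.1183]
orientation: [0.091, -3.14, 0.0]
force: [1.1, -0.1, -2.1]
grip_width: 0.0148
finger_force: 59.2
```

Call:
carry_out(commands="0 0 0 0 0 0 0.05; 0 0 0 0 0 0 0.05; 0 0 0 0 0 0 0.05")

```text
time_s: 21.32
ee_pos: [0.5139, 0.0472, 0.1183]
orientation: [-0.091, 3.14, 0.0]
force: [-0.2, 0.1, -1.8]
grip_width: 0.015
finger_force: 59.2
```

```bash
python3 - <<'E'
from fit import *
todo([.515,.0471,.119],93.2)
s=robot.sense();R=Ro.from_rotvec(s["orientation"]).as_matrix();L=s["ee_pos"]+R@[-.0746,-.0005,-.018];print("lens",L,"tilt z",R[:,2],s["dq"].max())
im,_=shot("scene","s8");t,ct=shot("top","t8")
print("top lens pred",proj("top",L,ct))
x0,y0=222,120;o,_=masks(t)
H,S,V=cv2.split(cv2.cvtColor(t,cv2.COLOR_BGR2HSV))
for y in range(120,185,2):print(y,"".join("O" if o[y,x] else "g" if 35<H[y,x]<95 and S[y,x]>90 else "#" if V[y,x]>140 else "+" if V[y,x]>95 else "." for x in range(215,285)))
for n,i in(("before",cv2.imread("pics/s7.png")),("after",im)):
    o,_=masks(i);ys,xs=np.nonzero(o[200:260,200:260]);print(n,"orange",len(xs),xs.mean()+200,ys.mean()+200,xs.max()+200,ys.min()+200)
x0=200
H,S,V=cv2.split(cv2.cvtColor(im,cv2.COLOR_BGR2HSV));o,_=masks(im)
for y in range(200,250,2):print(y,"".join("O" if o[y,x] else "g" if 35<H[y,x]<95 and S[y,x]>90 else "#" if V[y,x]>140 else "+" if V[y,x]>95 else "." for x in range(205,275)))
E
```

```text
tcp [0.514 0.047 0.118] t 21.32 F [-0.2  0.1 -1.8] w 0.015 ff 59.15144205093384
 turn [0.    0.    0.002] then shift mm [-1.1 -0.2 -0.7]
lens [0.588 0.051 0.136] tilt z [ 0.  0. -1.] 0.0013271675426847437
top lens pred [244.428 151.92 ]
120 ++++###++##+.+#############++++++++++##+++#+.ggggggggggggggggggggggggg
122 ++++###++##++######################++##++###..gggggggggggggggggggggggg
124 +++####+###++######################++##++###..gggggggggggggggggggggggg
126 +..+###+###.+######################+###++###..gggggggggggggggggggggggg
128 ..+###++##++#######################+###+###+.ggggggggggggggggggggggggg
130 gg+###+###++#######################+###+###+.ggggggggggggggggggggggggg
132 gg+###+###..#######################+###+###..ggggggggggggggggggggggggg
134 g+###++###++##########################++###..ggggggggggggggggggggggggg
136 g+###+###+############################++###..ggggggggggggggggggggggggg
138 .+###+###+############################+###+..ggggggggggggggggggggggggg
140 +###++###.+###########################+###...ggggggggggggggggggggggggg
142 +###+###+.########################
[... 2910 characters left out ...]
....+##.........ggggggggg
232 ggggggggg...++..+#OO+.+.........................+##+..........gggggggg
234 ggggggg..gg.OOO##OOO..++..........++####.......####++........ggggggggg
236 ggggggg..g...OOOOOOO+...++.......##++++##+...####++++......ggggggggggg
238 gggggg.g......+OOO+......+####..+##++++########+##++......gggggggggggg
240 ggggggggggg.................++##############++++++++....gggggggggggggg
242 ggggg.gggg........+..........++++++++++++++++++++++...gggggggggggggggg
244 ggg..gggg.........+..........+++++++++++++++++#+++...ggg++gggggggggggg
246 ggggggg......................++++++++++++++++++....ggggggggggggggggggg
248 ..ggg..........................++++++++++++++....ggggggggggggggggggggg
```

Call:
carry_out(commands="0 0 0 -1 0 -1 0.05; 0 0 0 0 0 0 0.05; 0 0 0 0 0 0 0.05; 0 0 0 0 0 0 0.05; 0 0 0 0 0 0 0.05; 0 0 0 0 0 0 0.05")

```text
time_s: 22.18
ee_pos: [0.5149, 0.0473, 0.1193]
orientation: [0.091, -3.14, 0.0]
force: [0.7, -0.4, -1.6]
grip_width: 0.0147
finger_force: 59.2
```

```bash
python3 - <<'E'
from h import *
todo([.515,.0471,.119],93.2)
print(robot.finish_job())
E
```

```text
tcp [0.5149 0.0473 0.1193] t 22.18 F [ 0.7 -0.4 -1.6] w 0.0147 ff 59.15084481239319
 turn [-0.     -0.0001  0.0023] then shift mm [-0.1 -0.2  0.3]
the job is handed in; nothing more can be done
None
```

I handed the job in at 22 s without seeing a verdict: by my measurements the lid lies flat, knob up, within about 3 mm of the pad's centre, and the loupe is held level and clear, the lens about 2.5 mm off the die's centre (deliberately, to clear the pointer) and at pointer height to within about 4 mm.

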